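Gauge a bar against a flip stop

TASK

Set the loose flat steel bar to length on the gauge: flip the hinged stop down until it is fully home on the fence, slide the bar flush along the fence and push it lightly but firmly (about 5 N, held for a second, never as much as 12 N) against the tip of the stop's adjusting screw, then flip the stop fully up again. Leave the bar lying exactly where the stop gauged it, flush to the fence, and let it lie still while the stop swings; leave everything else on the desk alone.

Things in the scene. Friction and masses are not known exactly. Their poses are not given: they have to be found in the camera images.
- jig: Length gauge screwed to the desk: plywood plate 130 (x) x 320 (y) x 12 mm, aluminium fence along its +x side. Origin: centre of the plate's underside; x from open front to fence, y along the fence, z up. Fence front face: plane x = 36 mm, top z = 42 mm, 4 mm saw kerf at y = -70. Flip stop's bracket on the fence at y = 100 (44 wide, to z = 68); its hinge axis is parallel to y at x = 45, z = 60 mm.
- stop_leaf (a joint): Angle of the flip stop about its hinge: 0 = fully down on its end stop, arm level, pointing to -x of the jig; grows as it is flipped up, 1.57 = arm upright, 1.75 = end of travel, leaning back. It starts up (1.45 or more). A stiff hinge holds it where it is left; turning it takes 1 to 3 N at the grip tab.
- tab (a point): Centre of the grip tab at the end of the stop's arm; moves with the stop: in the jig's frame x = 45 - 72 cos(angle), y = 100, z = 60 + 72 sin(angle) mm. A block 12 mm thick (along jig y), 28 mm along the arm, 22 mm across it; its two sides can be pinched from above at any angle and it turns between the fingers as they follow the arc. The arm between tab and paddle is 12 mm wide too.
- stop_face (a point): On the stop's paddle, an 18 x 18 mm block hanging 46 mm down from the arm (stop down: x = 10 to 28, y = 91 to 109, z = 14.5 to 60 of the jig): centre of its side that faces the bar (at x = 19, y = 91, z = 19, facing -y), where an 11 mm thick, rigid adjusting screw comes out along -y. Its flat tip stands 5 to 19 mm out of this face: not measured, different each time, to be felt or seen.
- bar_center (a point): Centre (half-way up) of the loose flat steel bar: solid, 34 (x) x 116 (y) x 13 (z) mm, 110 to 180 g, y along its length, z up. It lies flat on the plate, off the fence by 10 to 30 mm, skew by up to 0.12 rad, its +y end 20 mm or more short of the screw tip. Gauged, its long side lies on the fence (centre at x = 19 mm of the jig) and its +y end touches the screw tip.
- eraser: White eraser 19 x 52 x 10 mm on the base plate's front left corner, under the tab when the stop is down but clear of it; bystander.
- pen: White pen with black cap, 17 x 135 x 16 mm, on the desk in front of the gauge; bystander.
- plug: Beige serial plug 42 x 76 x 16 mm on the desk behind the fence; bystander.
- channel: Aluminium card guide, an open U channel 34 x 115 x 13 mm, on the desk to the left; bystander, not the bar.
- screwdriver_3: Small yellow screwdriver 17 x 122 x 20 mm, on the desk to the right; bystander.
- marker_red: White marker with red cap, 135 mm long, on the desk at the far left; bystander.
Mind the look-alikes: they are no part of the job. Leave any blue look-alike of the part that bears bar_center alone.

How it is judged:
By the outcome, as a careful person would: the job done as asked, in the order asked, and still so for the second after the job is handed in, with the robot touching nothing.
It also fails if it takes over 72 s, if anything falls off the work surface, if the arm or the gripper's body presses on something with over 40 N, if the wrist force passes 120 N, or if a joint passes its speed limit or range.

ROBOT

A 6-joint arm with a two-finger parallel gripper is mounted at the origin on a cart in front of the work surface, level with it; the furniture and walls round the work are solid. World frame = base frame: x ahead of the robot, y to its left, z up, the work surface at z = 0. Lengths are in mm, angles in degrees, forces in N, time in s.
With the tool pointing down it reaches from about 350 to 850 mm from the base axis. Payload 8.1 kg.
Tool frame: the origin (TCP) lies at the very end of the fingers, on their centre line; the grasp point (between the pads) lies 19 mm behind it; z points along the fingers, y is the line along which they close (so a half turn about z gives the same grasp; the last joint's range is limited). The gripper opens to 85 mm and grips with 20 to 120 N. Pads are 22 mm wide; open, the fingers measure 114 mm over their backs; the gripper's body (76 mm by 85 mm) begins 54 mm behind the grasp point. The pads swing forward as they close: fully open they stand 13 mm farther back than shut.
Start: joints at [-73.19, 7.471, 85.268, -0, 87.261, -4.893], TCP at [221.903, -557.462, 231.292] pointing down, gripper open.
Joint ranges: [-169.43, 169.43], [-51.17, 129.36], [1.28, 143.12], [-76.62, 256.62], [0, 156.53], [-152.29, 152.29]. Speed limits (degrees/s): [136.94, 136.94, 159.86, 180, 180, 180].

INTERFACE

Orientations are given as [roll, pitch, yaw] about the fixed x, y, z axes, in that order (R = Rz(yaw) Ry(pitch) Rx(roll)).
In Python, from bench import sense, eyes, job, models gives the robot as it stands. The module is installed in compiled form; this text tells all that it offers.
- The arm moves only by the tool apply_moves, never from a script. Its argument "rows" is a list of rows, each a list of 6 numbers: the shift along the tool's x, y, z in mm, then the turn, a rotation vector about the tool's x, y, z in rad. In form: [[dx, dy, dz, rx, ry, rz], ...]. A call has exactly 5 rows; each row shifts and turns the commanded pose from where the row before left it, along the tool's axes as they then stand; what a row does not reach is not made up. A row lasts 1/8 s, in which the tool goes at most 62.5 mm and 10.7 degrees, less where a joint would pass 70% of its speed; a pose out of reach is approached as far as the arm can. A call is refused whole if a number of a shift passes 62.5 or a number of a turn 0.188, either way. A call with a gripper value outside its range is refused whole. "fingers" is the finger opening in mm, from 0 to 85.4, set as the call begins (left out, the last holds). The fingers move at their own pace and stop on an object; "grip_force" is the grip in N (left out, the last holds). Time passes only in rows, so rows that do not move let the fingers close, or fill a call up. It gives the time, the measured TCP pose, the force, the opening and the grip force at its end, in the units of the state.
- sense(): the state, without advancing time (a new reading comes with each control period).
- eyes.snapshot(name): name is "scene" or "top" or "wrist"; returns (picture, depth): 420x560x3 uint8, red, green, blue; 420x560 float32, mm along the optical axis (not along the pixel's ray), 0 where there is no reading.
- eyes.get_calibration(name): a dict with "intrinsics" (3x3 intrinsics, pixels), "R" (3x3) and "t" (3): a world point X has camera coordinates R X + t; the wrist camera has in their place "mount" (4x4, takes a point from camera to tool coordinates, whose origin is the TCP and whose axes are the flange's). Camera axes: x right, y down, z forward; pixel columns grow to the right and rows downward; lengths in mm; the calibration is good to about 2 mm. A picture is of the moment at which its call begins: read the wrist's pose just before it. get_calibration takes no time and is no camera call.
- job.hand_in(): hands the job in; it is judged then, once.
Trained networks look in the newest picture that a camera, given by its name, has taken for a name from the list of things; names that differ only in an ending like _2 or _b are one class to them, and where a whole thing is asked for, a point or a joint stands for the part that bears it (a point fixed in the world has none). Each returns a list of dicts, best first, with "confidence" (0 to 1); they miss things now and then, are a little off and sometimes report something else, mostly with a low value. They report only what shows in the picture. A call takes as long as a camera call. They do not tell look-alikes from the thing itself.
- models.boxes_of(name, camera): "xyz" ([x, y, z] in mm, in world coordinates, good to about 4 mm: the middle of the surface that is visible of it).
- models.cut_out(name, camera): "pixels" (420x560 bool, what is visible of it).
- models.place_of(name, camera): "xyz" ([x, y, z] in mm, in world coordinates, good to about 4 mm: a listed point, or the origin of a listed thing).
The state is a dict: "time": time; "joint_pos": joint angles; "qd": joint speeds; "joint_efforts": joint torques, N m; "tool_pos": TCP position; "tcp_rot": TCP orientation; "ft_force": force on the tool from outside, world axes, zero at the start; "wrist_torque": the same for the moment, N m; "finger_gap": finger opening in mm; "grip_force": force on a finger pad.
Only numpy, scipy, OpenCV 4.12 (cv2) and the standard library are available. Lean on these libraries where they do the work, as an engineer would, in place of code of your own. Each camera call takes 0.05 s, during which the arm holds its last target. There are 200 camera calls.

## Working session

There is one attempt and no reset: what is moved stays moved. The work goes in short steps, Python scripts to look and compute and a tool call to move; the robot and the scene stay as the last step left them, time stands still between calls to the robot, and variables do not carry over. Pictures are saved under pics/ and viewed, at most 13 in all, crops included, and the job is handed in when it is done.

Besides the shell and the picture viewer there is one more tool, called after ">>>" as name(argument=value, ...), one argument or row to a line, values as JSON. apply_moves: Moves the arm, as the interface text tells. Its arguments: {"type":"object","properties":{"rows":{"type":"array"},"fingers":{"type":"number"},"grip_force":{"type":"number"}},"required":["rows"]}

```bash
mkdir -p pics; cat > h.py <<'E'
import numpy as np, cv2
from bench import sense, eyes, job, models
from scipy.spatial.transform import Rotation as Ro
def snap(cam,fn=None):
    s=sense(); p,d=eyes.snapshot(cam)
    if fn: cv2.imwrite('pics/'+fn,p[:,:,::-1])
    return s,p,d
def cam(name,s=None):
    c=eyes.get_calibration(name); K=np.array(c['intrinsics'])
    if name!='wrist': return K,np.array(c['R']),np.array(c['t']).ravel()
    M=np.array(c['mount']); T=np.eye(4); T[:3,:3]=Ro.from_euler('xyz',s['tcp_rot'],degrees=True).as_matrix(); T[:3,3]=s['tool_pos']
    W=np.linalg.inv(T@M); return K,W[:3,:3],W[:3,3]
def proj(X,C):
    K,R,t=C; q=(R@np.atleast_2d(X).T).T+t; q=(K@q.T).T; return q[:,:2]/q[:,2:]
def cloud(d,C):
    K,R,t=C; v,u=np.mgrid[:d.shape[0],:d.shape[1]]
    r=np.stack([(u-K[0,2])/K[0,0],(v-K[1,2])/K[1,1],np.ones_like(d)],-1)*d[...,None]
    return (r-t)@R
E
cat > a.py <<'E'
from h import *
s=sense(); print(s['tool_pos'],s['tcp_rot'],s['time'])
for c in ['top','scene']:
    snap(c,c+'1.png')
    print(c)
    for n in ['jig','bar_center','tab','stop_face','stop_leaf']:
        try: print(n,[(np.round(o['xyz']).tolist(),round(o['confidence'],2)) for o in models.place_of(n,c)][:3])
        except Exception as e: print(n,e)
    print('boxes bar',[(np.round(o['xyz']).tolist(),round(o['confidence'],2)) for o in models.boxes_of('bar_center',c)][:4])
E
python3 a.py
```

```text
[ 221.7448489  -556.9295323   230.22475009] [-1.79893457e+02 -9.94800747e-03  2.17028636e+01] 0.0
top
jig [([497.0, 113.0, -0.0], 0.72)]
bar_center [([480.0, 63.0, 21.0], 0.91), ([736.0, 75.0, 6.0], 0.85)]
tab [([571.0, 196.0, 132.0], 0.48)]
stop_face [([522.0, 194.0, 88.0], 0.5)]
stop_leaf it knows: bar_center, channel, eraser, jig, marker_red, pen, plug, screwdriver, stop_face, tab
boxes bar [([479.0, 64.0, 24.0], 0.84), ([734.0, 78.0, 11.0], 0.64)]
scene
jig [([492.0, 113.0, 2.0], 0.57)]
bar_center [([737.0, 76.0, 6.0], 0.8), ([476.0, 62.0, 22.0], 0.57)]
tab [([571.0, 192.0, 131.0], 0.75)]
stop_face [([525.0, 194.0, 84.0], 0.53), ([612.0, 80.0, -4.0], 0.37)]
stop_leaf it knows: bar_center, channel, eraser, jig, marker_red, pen, plug, screwdriver, stop_face, tab
boxes bar [([474.0, 67.0, 27.0], 0.88), ([732.0, 79.0, 16.0], 0.75)]
```

View pics/top1.png

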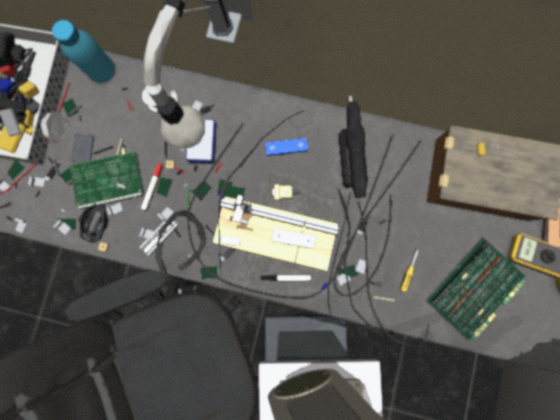

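View pics/scene1.png

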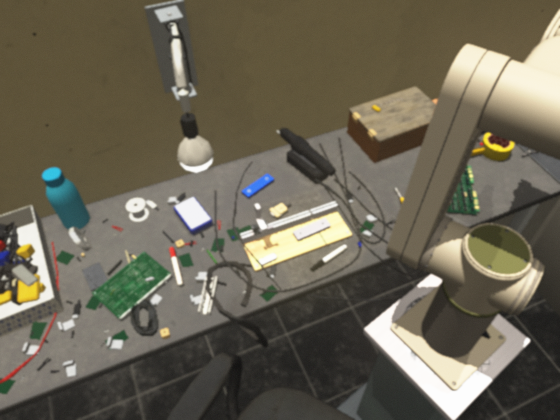

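The silver bar lies on the plate at top px (292,238). The look-alikes are the blue bar (287,147) and the open channel (160,237). The flip stop is up at (240,210). I choose the silver bar because it is the one on the plate, and I'll check it with a close wrist view.

```bash
cat >> h.py <<'E'
def plan(P,yaw=None,s=None):
    "total shift in the present tool axes, and turn about tool z (rad), to reach world P, yaw (tool down)"
    s=s or sense(); R=Ro.from_euler('xyz',s['tcp_rot'],degrees=True)
    d=R.inv().apply(np.array(P)-s['tool_pos'])
    w=0 if yaw is None else (R.inv()*Ro.from_euler('xyz',[180,0,yaw],degrees=True)).as_rotvec()
    print('shift',np.round(d,1),'turn',np.round(w,3))
E
python3 - <<'E'
from h import *
print(np.round(eyes.get_calibration('wrist')['mount'],2)); print(eyes.get_calibration('wrist')['intrinsics'])
plan([440,100,290],-10.5)
E
```

```text
[[  -0.     -0.96   -0.28   71.13]
 [   1.     -0.     -0.     -1.06]
 [   0.     -0.28    0.96 -142.81]
 [   0.      0.      0.      1.  ]]
[[308.82375068   0.         279.78651712]
 [  0.         308.82375068 210.45710197]
 [  0.           0.           1.        ]]
shift [ 445.8 -530.2  -58.7] turn [0.    0.    0.562]
```

```bash
python3 -c "
from h import *
plan([500,100,240],-10.5)"
```

```text
shift [ 501.5 -508.    -8.7] turn [0.    0.    0.562]
```

>>> apply_moves(
  rows=[
    [41.8,-42.3,-0.7,0,0,0],
    [41.8,-42.3,-0.7,0,0,0],
    [41.8,-42.3,-0.7,0,0,0],
    [41.8,-42.3,-0.7,0,0,0],
    [41.8,-42.3,-0.7,0,0,0],
  ],
)

```text
time: 1.23
tool_pos: [338.3, -282.0, 235.1]
tcp_rot: [180.0, -0.0, 21.7]
ft_force: [0.8, -1.2, 0.4]
finger_gap: 85.8
grip_force: 0.0
```

>>> apply_moves(
  rows=[
    [41.8,-42.3,-0.7,0,0,0],
    [41.8,-42.3,-0.7,0,0,0],
    [41.8,-42.3,-0.7,0,0,0],
    [41.8,-42.3,-0.7,0,0,0],
    [41.8,-42.3,-0.7,0,0,0],
  ],
)

```text
time: 1.85
tool_pos: [454.4, -7.9, 238.8]
tcp_rot: [180.0, -0.1, 21.7]
ft_force: [0.7, -0.6, -0.1]
finger_gap: 85.5
grip_force: 0.0
```

>>> apply_moves(
  rows=[
    [41.8,-42.3,-0.7,0,0,0],
    [41.8,-42.3,-0.7,0,0,0],
    [0,0,0,0,0,0.187],
    [0,0,0,0,0,0.187],
    [0,0,0,0,0,0.187],
  ],
  fingers=40,
)

```text
time: 2.48
tool_pos: [500.2, 100.0, 239.7]
tcp_rot: [180.0, 0.0, -10.8]
ft_force: [0.2, -0.5, -0.3]
finger_gap: 40.1
grip_force: 0.0
```

```bash
cat > b.py <<'E'
from h import *
s,p,d=snap('wrist','w1.png'); print(s['tool_pos'],s['tcp_rot'],s['time'],s['ft_force'])
np.savez('w1.npz',p=p,d=d,tp=s['tool_pos'],tr=s['tcp_rot'])
for n in ['jig','bar_center','tab','stop_face','eraser']:
    print(n,[(np.round(o['xyz'],1).tolist(),round(o['confidence'],2)) for o in models.place_of(n,'wrist')][:3])
m=models.cut_out('bar_center','wrist'); C=cam('wrist',s); X=cloud(d,C)
for o in m[:2]:
    q=X[o['pixels']&(d>0)]; h=np.median(q[:,2]); q=q[abs(q[:,2]-h)<4]
    print('bar',o['confidence'],len(q),cv2.minAreaRect(q[:,:2].astype(np.float32)),h)
    v,u=np.nonzero(o['pixels']); print(u.min(),u.max(),v.min(),v.max())
E
python3 b.py
```

```text
[500.22035653 100.00902562 239.663175  ] [ 1.79997828e+02  4.29742673e-03 -1.07505234e+01] 2.475 [ 0.16707502 -0.48006048 -0.30203878]
jig [([491.1, 110.5, -4.4], 0.83)]
bar_center [([476.9, 65.6, 18.3], 0.58), ([370.9, 84.4, 3.1], 0.2)]
tab [([570.2, 190.4, 129.0], 0.84)]
stop_face [([518.9, 196.2, 89.3], 0.76), ([606.9, 78.9, -3.7], 0.27)]
eraser [([478.5, 232.1, 13.7], 0.71)]
bar 0.86 2689 ((479.5146484375, 62.36091613769531), (115.10934448242188, 33.41990280151367), 79.10797882080078) 25.128965809541715
267 364 179 209
```

View pics/w1.png

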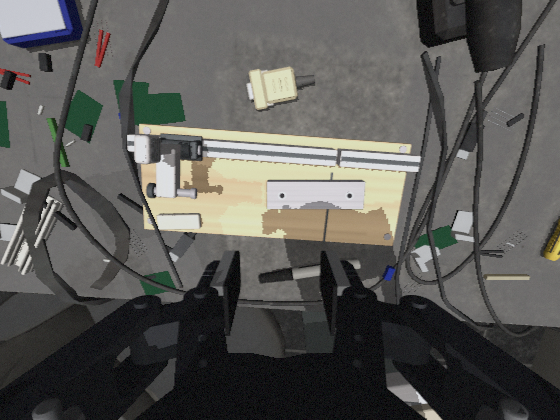

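Wrist picture: bar at px (315,195), solid with two holes, lying on the plate as described. The blue look-alike is out of this view and the channel is at left (30,235). Stop paddle at (167,172), screw tip around (196,193), tab at (142,148), eraser at (180,221). Next I fit the jig pose and the screw tip from depth.

```bash
cat > c.py <<'E'
from h import *
z=np.load('w1.npz'); d=z['d']; p=z['p']; s=dict(tool_pos=z['tp'],tcp_rot=z['tr']); C=cam('wrist',s); X=cloud(d,C)
reg=np.zeros(d.shape,bool); reg[110:255,120:425]=True; reg&=d>0
Q=X[reg]
for lo,hi in [(-4,4),(8,16),(20,30),(36,46)]: 
    m=(Q[:,2]>lo)&(Q[:,2]<hi); print(lo,hi,m.sum(),np.round(np.median(Q[m],0),1))
# fence top
v,u=np.mgrid[:420,:560]
m=reg&(X[...,2]>36)&(X[...,2]<48)&(u>210)&(u<415)
f=X[m]; dv=cv2.fitLine(f[:,:2].astype(np.float32),cv2.DIST_HUBER,0,.01,.01).ravel(); dv*=np.sign(dv[1])
yaw=np.degrees(np.arctan2(-dv[0],dv[1])); print('fence yaw',yaw,'z',np.median(f[:,2]))
c,sn=np.cos(np.radians(yaw)),np.sin(np.radians(yaw)); ex=np.array([c,sn]); ey=np.array([-sn,c])
fx=f[:,:2]@ex; fy=f[:,:2]@ey; print('fence x pct',np.percentile(fx,[1,3,10,50,90,97,99]),'y',fy.min(),fy.max())
m=reg&(X[...,2]>8)&(X[...,2]<16); g=X[m]; gx=g[:,:2]@ex; gy=g[:,:2]@ey
print('plate z',np.median(g[:,2]))
# front edge vs y, ends vs x
for y0 in np.linspace(gy.min()+20,gy.max()-20,6):
    k=abs(gy-y0)<6; print('front',round(y0),np.percentile(gx[k],[0.5,2]).round(1))
for x0 in np.linspace(gx.min()+10,gx.min()+90,5):
    k=abs(gx-x0)<5; print('ends',round(x0),np.percentile(gy[k],[0,1,99,100]).round(1))
np.save('jy.npy',yaw)
big=cv2.resize(p[115:255,120:425],None,fx=2.6,fy=2.6,interpolation=cv2.INTER_CUBIC); cv2.imwrite('pics/w1c.png',big[:,:,::-1])
E
python3 c.py
```

```text
-4 4 13091 [5.271e+02 8.360e+01 2.000e-01]
8 16 18023 [486.9 114.7  12.2]
20 30 4036 [481.3  85.9  24.9]
36 46 3771 [529.9  69.   42.2]
fence yaw -14.921604 z 42.23570089448908
fence x pct [485.10623089 485.54599555 486.89021405 494.30748421 501.49610339
 502.67823122 502.87358244] y 80.20692058287571 304.65921127582163
plate z 12.178023029663931
front 59 [374.4 376.6]
front 128 [385.4 386.8]
front 197 [384.7 385.8]
front 267 [385.4 387. ]
front 336 [363.1 367. ]
front 406 [405.4 405.6]
ends 358 [340.6 341.3 420.8 421.1]
ends 378 [ 40.7  42.3 412.  412.1]
ends 398 [ 41.9  47.5 392.4 418. ]
ends 418 [ 38.9  61.3 416.5 424.1]
ends 438 [ 44.1  61.2 393.3 394.8]
```

View pics/w1c.png

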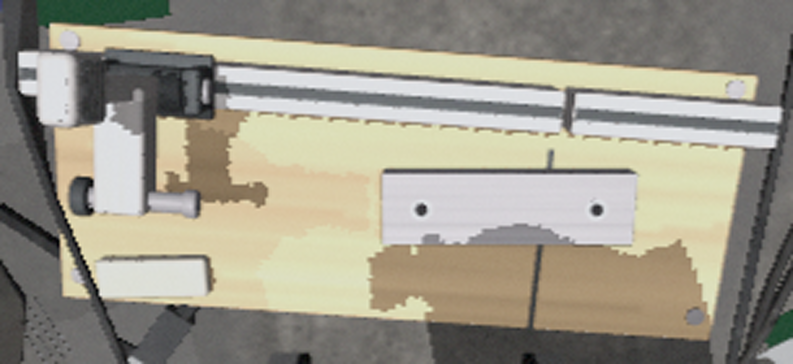

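```bash
cat > d.py <<'E'
from h import *
z=np.load('w1.npz'); d=z['d']; s=dict(tool_pos=z['tp'],tcp_rot=z['tr']); C=cam('wrist',s); X=cloud(d,C)
yaw=float(np.load('jy.npy')); c,sn=np.cos(np.radians(yaw)),np.sin(np.radians(yaw)); J=np.array([[c,sn],[-sn,c]])
K,R,t=C
def bp(u,v,h):
    r=R.T@np.array([(u-K[0,2])/K[0,0],(v-K[1,2])/K[1,1],1]); o=-R.T@t; return (o+r*(h-o[2])/r[2])
f=lambda a,b:(120+a/2.6,115+b/2.6)
for n,a,b,h in [('kerf fence',568,105,42),('kerf plate',540,250,12),('kerf plate lo',532,325,12),('TL',50,25,12),('BL',62,295,12),('TR',757,75,12),('BR',710,340,12)]:
    print(n,(J@bp(*f(a,b),h)[:2]).round(1))
# screw/paddle/tab clouds
v,u=np.mgrid[:420,:560]
for n,(a0,b0,a1,b1) in dict(screw=(150,188,203,220),paddle=(98,110,140,210),knob=(70,175,92,215),tab=(40,55,75,120)).items():
    (u0,v0),(u1,v1)=f(a0,b0),f(a1,b1); m=(u>=u0)&(u<=u1)&(v>=v0)&(v<=v1)&(X[...,2]>50)&(d>0)
    q=X[m]; j=q[:,:2]@J.T; print(n,m.sum(),'x',np.percentile(j[:,0],[1,50,99]).round(1),'y',np.percentile(j[:,1],[1,50,99]).round(1),'z',np.percentile(q[:,2],[1,50,99]).round(1))
print('bar',J@[479.5,62.4])
E
python3 d.py
```

```text
kerf fence [496.8 165.5]
kerf plate [424.6 164.4]
kerf plate lo [385.9 163.9]
TL [512.4 393.7]
BL [384.9 394.7]
TR [513.6  76.1]
BR [384.4  74.9]
screw 171 x [450.8 455.8 460. ] y [308.4 315.3 325.2] z [87.7 92.5 95.5]
paddle 604 x [453.1 470.7 489.9] y [327.4 334.3 341.9] z [ 94.7  97.  125.3]
knob 131 x [448.6 456.4 462.1] y [346.4 349.7 354.1] z [87.1 93.8 97.5]
tab 324 x [491.1 500.2 509.2] y [330. 334. 339.] z [143.5 145.7 147.5]
bar [447.26298417 183.76570135]
```

```bash
cat >> h.py <<'E'
YAW=-14.92; _c,_s=np.cos(np.radians(YAW)),np.sin(np.radians(YAW)); J=np.array([[_c,_s,0],[-_s,_c,0],[0,0,1.]])
O=np.array([449.1,234.7,0])
def w2j(P): return J@np.array(P)-O
def j2w(P): return J.T@(np.array(P)+O)
def st():
    s=sense(); print('t',round(s['time'],2),'jig',w2j(s['tool_pos']).round(2),'rot',np.round(s['tcp_rot'],2),'Fjig',(J@s['ft_force']).round(2),'gap',round(s['finger_gap'],1),'grip',round(s['grip_force'],1))
    return s
E
python3 - <<'E'
from h import *
s=st(); plan(j2w([51,99.6,170]),YAW)
th=np.linspace(1.654,0,16); P=np.c_[45-72*np.cos(th),60+72*np.sin(th)]; print(np.c_[np.diff(P[:,0]),-np.diff(P[:,1])].round(1).tolist())
E
```

```text
t 2.83 jig [  8.64  -9.68 239.77] rot [-1.800e+02 -1.000e-02 -1.028e+01] Fjig [-0.09 -0.5   0.43] gap 40.2 grip 0.0
shift [  51.  -105.5   69.8] turn [-0.    -0.     0.081]
[[-7.9, -0.2], [-7.9, 0.7], [-7.8, 1.5], [-7.6, 2.4], [-7.3, 3.2], [-6.9, 4.0], [-6.4, 4.7], [-5.8, 5.4], [-5.2, 6.0], [-4.5, 6.5], [-3.8, 7.0], [-3.0, 7.4], [-2.2, 7.6], [-1.3, 7.8], [-0.4, 7.9]]
```

>>> apply_moves(
  rows=[
    [17,-35.2,10,0,0,0],
    [17,-35.2,20,0,0,0],
    [17,-35.1,20,0,0,0],
    [0,0,20,0,0,0.075],
    [0,0,0,0,0,0],
  ],
)

```text
time: 3.45
tool_pos: [568.1, 194.0, 167.3]
tcp_rot: [179.9, 0.2, -14.6]
ft_force: [0.3, -0.5, 0.1]
finger_gap: 39.8
grip_force: 0.0
```

```bash
python3 - <<'E'
from h import *
s=st(); s,p,d=snap('wrist'); C=cam('wrist',s); X=cloud(d,C)
np.savez('w2.npz',p=p,d=d,tp=s['tool_pos'],tr=s['tcp_rot'])
cv2.imwrite('pics/w2.png',p[:,:,::-1])
for n in ['tab','stop_face']: print(n,[(w2j(o['xyz']).round(1).tolist(),round(o['confidence'],2)) for o in models.place_of(n,'wrist')][:2])
o=models.cut_out('tab','wrist')[:1]
for m in o:
    q=X[m['pixels']&(d>0)]@J.T-O; q=q[q[:,2]>140]; print(np.percentile(q,[2,50,98],axis=0).round(1))
E
```

```text
t 3.45 jig [ 49.86  99.07 167.25] rot [179.87   0.23 -14.6 ] Fjig [ 0.43 -0.44  0.1 ] gap 39.8 grip 0.0
tab [([53.8, 96.4, 131.8], 0.9), ([-79.3, 302.6, -2.1], 0.54)]
stop_face [([6.0, 89.5, 84.8], 0.63), ([0.8, -3.0, -4.5], 0.28)]
[[ 41.5  95.1 141.9]
 [ 52.1 100.9 145.5]
 [ 61.5 106.6 147.3]]
```

View pics/w2.png

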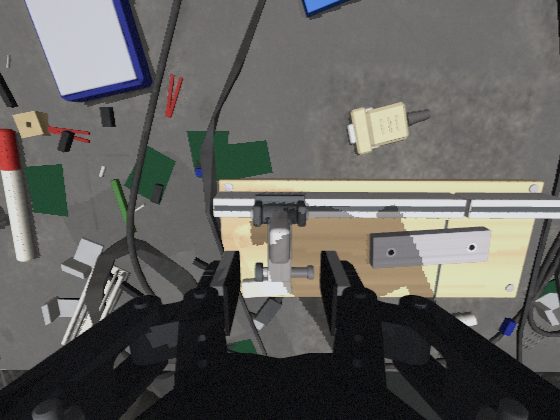

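Tab at px (280,240) is centred between the fingertips (238 and 322). Descend and pinch.

>>> apply_moves(
  rows=[
    [0.5,0,10,0,0,0],
    [0,0,15,0,0,0],
    [0,0,15,0,0,0],
    [0,0,12,0,0,0],
    [0,0,4,0,0,0],
  ],
)

```text
time: 4.28
tool_pos: [569.1, 193.8, 111.9]
tcp_rot: [179.9, 0.1, -14.7]
ft_force: [-0.3, 1.1, 0.1]
finger_gap: 40.0
grip_force: 0.0
```

>>> apply_moves(
  rows=[
    [0,0,0,0,0,0],
    [0,0,0,0,0,0],
    [0,0,0,0,0,0],
    [0,0,0,0,0,0],
    [0,0,0,0,0,0],
  ],
  fingers=8,
  grip_force=25,
)

```text
time: 4.9
tool_pos: [570.3, 193.9, 114.2]
tcp_rot: [-180.0, -0.0, -14.7]
ft_force: [-1.7, -3.8, 1.9]
finger_gap: 11.7
grip_force: 29.1
```

```bash
python3 -c "
from h import *
st()"
```

```text
t 4.9 jig [ 52.02  99.47 114.2 ] rot [-1.800e+02 -4.000e-02 -1.474e+01] Fjig [-0.64 -4.13  1.9 ] gap 11.7 grip 29.1
```

>>> apply_moves(
  rows=[
    [-7.9,0,-0.2,0,0,0],
    [-7.9,0,0.7,0,0,0],
    [-7.8,0,1.5,0,0,0],
    [-7.6,0,2.4,0,0,0],
    [-7.3,0,3.2,0,0,0],
  ],
)

```text
time: 5.52
tool_pos: [534.2, 203.4, 107.7]
tcp_rot: [-180.0, -0.2, -14.8]
ft_force: [1.2, -5.2, 4.2]
finger_gap: 11.6
grip_force: 30.3
```

```bash
python3 -c "
from h import *
st()"
```

```text
t 5.53 jig [ 14.71  99.43 107.7 ] rot [-179.96   -0.24  -14.75] Fjig [ 2.49 -4.72  4.18] gap 11.6 grip 30.3
```

>>> apply_moves(
  rows=[
    [-6.9,0,4.0,0,0,0],
    [-6.4,0,4.7,0,0,0],
    [-5.8,0,5.4,0,0,0],
    [-5.2,0,6.0,0,0,0],
    [-4.5,0,6.5,0,0,0],
  ],
)

```text
time: 6.15
tool_pos: [505.4, 211.1, 80.8]
tcp_rot: [-180.0, -0.1, -14.7]
ft_force: [-2.7, -3.8, 7.0]
finger_gap: 11.5
grip_force: 33.5
```

>>> apply_moves(
  rows=[
    [-3.8,0,7.0,0,0,0],
    [-3.0,0,7.4,0,0,0],
    [-2.2,0,7.0,0,0,0],
    [-1.3,0,5,0,0,0],
    [-0.4,0,3,0,0,0],
  ],
)

```text
time: 6.78
tool_pos: [494.5, 214.0, 50.6]
tcp_rot: [-180.0, -0.0, -14.7]
ft_force: [-3.7, -2.6, 6.5]
finger_gap: 11.6
grip_force: 35.5
```

```bash
python3 -c "
from h import *
st()"
```

```text
t 6.78 jig [-26.39  99.37  50.63] rot [-1.800e+02 -3.000e-02 -1.473e+01] Fjig [-2.96 -3.43  6.54] gap 11.6 grip 35.5
```

>>> apply_moves(
  rows=[
    [0,0,2,0,0,0],
    [0,0,2,0,0,0],
    [0,0,1,0,0,0],
    [0,0,1,0,0,0],
    [0,0,0,0,0,0],
  ],
)

```text
time: 7.4
tool_pos: [494.0, 214.1, 44.4]
tcp_rot: [180.0, 0.0, -14.7]
ft_force: [-4.5, -3.3, 6.0]
finger_gap: 11.6
grip_force: 35.7
```

```bash
python3 -c "
from h import *
st()"
```

```text
t 7.4 jig [-26.87  99.36  44.45] rot [ 1.7999e+02  3.0000e-02 -1.4730e+01] Fjig [-3.53 -4.37  6.  ] gap 11.6 grip 35.7
```

>>> apply_moves(
  rows=[
    [0,0,1,0,0,0],
    [0,0,1,0,0,0],
    [0,0,1,0,0,0],
    [0,0,1,0,0,0],
    [0,0,0,0,0,0],
  ],
)

```text
time: 8.02
tool_pos: [493.9, 214.1, 40.4]
tcp_rot: [180.0, 0.0, -14.7]
ft_force: [-5.8, -2.6, 5.5]
finger_gap: 11.8
grip_force: 35.8
```

>>> apply_moves(
  rows=[
    [0,0,0.5,0,0,0],
    [0,0,0.5,0,0,0],
    [0,0,0.5,0,0,0],
    [0,0,0.5,0,0,0],
    [0,0,0,0,0,0],
  ],
)

```text
time: 8.65
tool_pos: [494.0, 214.1, 38.5]
tcp_rot: [180.0, 0.0, -14.7]
ft_force: [-5.1, -2.7, 5.2]
finger_gap: 11.5
grip_force: 35.9
```

>>> apply_moves(
  rows=[
    [0,0,0.6,0,0,0],
    [0,0,0.6,0,0,0],
    [0,0,0.6,0,0,0],
    [0,0,0,0,0,0],
    [0,0,0,0,0,0],
  ],
)

```text
time: 9.28
tool_pos: [494.1, 214.0, 36.7]
tcp_rot: [180.0, 0.0, -14.7]
ft_force: [-4.3, -2.0, 5.7]
finger_gap: 11.7
grip_force: 35.9
```

```bash
python3 - <<'E'
from h import *
s=st(); s,p,d=snap('wrist','w3.png')
for n in ['tab','stop_face']: print(n,[(w2j(o['xyz']).round(1).tolist(),round(o['confidence'],2)) for o in models.place_of(n,'wrist')][:2])
E
```

```text
t 9.28 jig [-26.77  99.34  36.68] rot [ 1.800e+02  2.000e-02 -1.473e+01] Fjig [-3.6  -3.02  5.69] gap 11.7 grip 35.9
tab [([-29.2, 98.2, 61.8], 0.68)]
stop_face [([17.1, 89.0, 21.1], 0.6)]
```

View pics/w3.png

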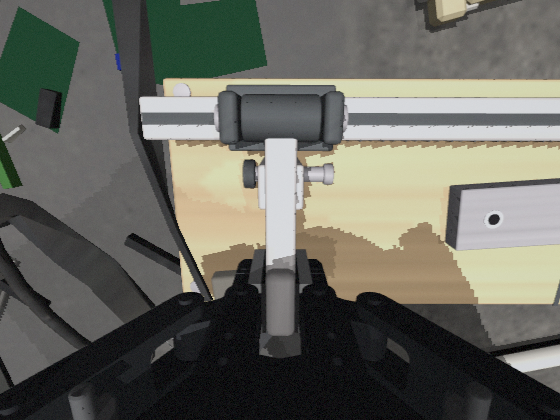

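The arm (column 281, rows 140–330) looks about level, with the screw at (320,174). I check its slope from depth.

```bash
python3 - <<'E'
from h import *
s,p,d=snap('wrist'); X=cloud(d,cam('wrist',s))
a=X[150:250,273:290].reshape(-1,3)@J.T-O
k=a[:,2]>50; a=a[k]; f=np.polyfit(a[:,0],a[:,2],1); print('arm slope',f, a[:,0].min(),a[:,0].max(), 'z at 0',np.polyval(f,0))
for lo in range(-20,40,10):
    k=(a[:,0]>lo)&(a[:,0]<=lo+10); print(lo,k.sum(),np.median(a[k,2]) if k.any() else '')
t=X[165:183,305:336].reshape(-1,3)@J.T-O; t=t[(t[:,2]>18)&(t[:,2]<32)]; print('screw',np.percentile(t,[1,50,99],axis=0).round(1))
E
```

```text
arm slope [6.24930963e-02 6.50892038e+01] -5.569929051557267 43.614763609901615 z at 0 65.08920375687705
-20 0 
-10 210 66.13432121296509
0 418 65.91463149569331
10 439 65.57249802444703
20 452 65.31356606218826
30 175 65.24321866577775
screw [[13.8 74.  19.6]
 [18.3 80.6 23.7]
 [22.3 88.  26.3]]
```

>>> apply_moves(
  rows=[
    [0,0,0.5,0,0,0],
    [0,0,0.5,0,0,0],
    [0,0,0.5,0,0,0],
    [0,0,0,0,0,0],
    [0,0,0,0,0,0],
  ],
)

```text
time: 10.1
tool_pos: [494.2, 214.0, 35.3]
tcp_rot: [180.0, 0.0, -14.7]
ft_force: [-3.8, -2.8, 5.3]
finger_gap: 11.5
grip_force: 36.0
```

>>> apply_moves(
  rows=[
    [0,0,0.5,0,0,0],
    [0,0,0.5,0,0,0],
    [0,0,0.5,0,0,0],
    [0,0,0,0,0,0],
    [0,0,0,0,0,0],
  ],
)

```text
time: 10.72
tool_pos: [494.3, 214.0, 34.2]
tcp_rot: [180.0, 0.0, -14.7]
ft_force: [-6.6, -4.5, 9.5]
finger_gap: 11.6
grip_force: 36.8
```

```bash
cat > e.py <<'E'
from h import *
st()
s,p,d=snap('wrist'); X=cloud(d,cam('wrist',s))@J.T-O
a=X[150:250,273:290].reshape(-1,3); a=a[a[:,2]>55]
print('arm',[np.median(a[(a[:,0]>l)&(a[:,0]<=l+10),2]).round(2) for l in (-5,5,15,25)])
b=X[140:290,360:440].reshape(-1,3); b=b[abs(b[:,2]-12)<3]
print('plate',[np.median(b[(b[:,0]>l)&(b[:,0]<=l+10),2]).round(2) for l in (-5,5,15)])
E
python3 e.py
```

```text
t 10.72 jig [-26.61  99.39  34.24] rot [ 1.800e+02  1.000e-02 -1.473e+01] Fjig [-5.22 -6.    9.54] gap 11.6 grip 36.8
arm [np.float64(64.64), np.float64(64.64), np.float64(64.68), np.float64(64.72)]
plate [np.float64(12.24), np.float64(12.24), np.float64(12.21)]
```

The arm is level now and the force is rising, so the stop is seated. A little more press, then release.

>>> apply_moves(
  rows=[
    [0,0,0.5,0,0,0],
    [0,0,0.4,0,0,0],
    [0,0,0,0,0,0],
    [0,0,0,0,0,0],
    [0,0,0,0,0,0],
  ],
)

```text
time: 11.4
tool_pos: [494.3, 214.1, 34.0]
tcp_rot: [180.0, 0.0, -14.7]
ft_force: [-10.5, -6.4, 17.8]
finger_gap: 11.4
grip_force: 37.9
```

```bash
python3 e.py
```

```text
t 11.4 jig [-26.55  99.44  34.05] rot [ 1.800e+02  1.000e-02 -1.473e+01] Fjig [-8.49 -8.86 17.85] gap 11.4 grip 37.9
arm [np.float64(64.6), np.float64(64.61), np.float64(64.6), np.float64(64.68)]
plate [np.float64(12.21), np.float64(12.23), np.float64(12.22)]
```

>>> apply_moves(
  rows=[
    [0,0,-0.5,0,0,0],
    [0,0,0,0,0,0],
    [0,0,0,0,0,0],
    [0,0,-10,0,0,0],
    [0,0,-20,0,0,0],
  ],
  fingers=40,
)

```text
time: 12.08
tool_pos: [493.8, 213.6, 62.7]
tcp_rot: [179.9, 0.1, -14.7]
ft_force: [0.2, 0.1, 0.3]
finger_gap: 40.0
grip_force: 0.0
```

```bash
python3 -c "
from h import *
st(); plan(j2w([-44,-51,90]))"
```

```text
t 12.07 jig [-27.    98.86  62.71] rot [ 1.7994e+02  1.0000e-01 -1.4740e+01] Fjig [0.15 0.13 0.33] gap 40.0 grip 0.0
shift [-17.5 149.8 -27.1] turn 0
```

>>> apply_moves(
  rows=[
    [0,0,-28,0,0,0],
    [-5,37,0,0,0,0],
    [-5,45,0,0,0,0],
    [-5,40,0,0,0,0],
    [-2.5,27.5,20,0,0,0],
  ],
)

```text
time: 12.7
tool_pos: [440.8, 72.6, 72.9]
tcp_rot: [-179.9, -0.2, -14.8]
ft_force: [-0.5, 0.0, -0.4]
finger_gap: 40.2
grip_force: 0.0
```

```bash
cat > g.py <<'E'
from h import *
import sys
s=st(); s,p,d=snap('wrist',sys.argv[1] if len(sys.argv)>1 else None); X=cloud(d,cam('wrist',s))@J.T-O
for o in models.cut_out('bar_center','wrist')[:2]:
    q=X[o['pixels']&(d>0)]; q=q[abs(q[:,2]-25)<4]
    if len(q)>100:
        r=cv2.minAreaRect(q[:,:2].astype(np.float32)); print('bar',round(o['confidence'],2),np.round(r[0],1),np.round(r[1],1),round(r[2],2),'xy 0.5/99.5%',np.percentile(q,[.5,99.5],axis=0).round(1)[:,:2].tolist())
E
python3 g.py
```

```text
t 12.7 jig [-41.8  -51.07  72.93] rot [-179.93   -0.24  -14.77] Fjig [-0.48 -0.08 -0.37] gap 40.2 grip 0.0
bar 0.64 [ -2.4 -50.8] [ 34.3 116.2] 4.07 xy 0.5/99.5% [[-21.4, -107.7], [17.4, 6.3]]
```

>>> apply_moves(
  rows=[
    [-2,0,20,0,0,0],
    [0,0,18,0,0,0],
    [0,0,13,0,0,0],
    [0,0,5,0,0,0],
    [0,0,0,0,0,0],
  ],
)

```text
time: 13.42
tool_pos: [437.7, 74.5, 15.0]
tcp_rot: [180.0, 0.0, -14.7]
ft_force: [-0.3, -0.4, 0.3]
finger_gap: 39.9
grip_force: 0.0
```

```bash
python3 -c "
from h import *
st()"
```

```text
t 13.43 jig [-45.28 -50.04  14.98] rot [ 1.800e+02  2.000e-02 -1.472e+01] Fjig [-0.22 -0.51  0.32] gap 39.9 grip 0.0
```

>>> apply_moves(
  rows=[
    [5,0,0,0,0,0],
    [5,0,0,0,0,0],
    [4,0,0,0,0,0],
    [4,0,0,0,0,0],
    [4,0,0,0,0,0],
  ],
)

```text
time: 14.05
tool_pos: [459.1, 68.6, 14.9]
tcp_rot: [180.0, 0.0, -14.7]
ft_force: [-1.2, 0.5, 1.0]
finger_gap: 40.2
grip_force: 0.6
```

>>> apply_moves(
  rows=[
    [3,0,0,0,0,0],
    [3,0,0,0,0,0],
    [2,0,0,0,0,0],
    [1,0,0,0,0,0],
    [1,0,0,0,0,0],
  ],
)

```text
time: 14.68
tool_pos: [468.6, 66.1, 14.9]
tcp_rot: [180.0, 0.0, -14.7]
ft_force: [-0.8, 0.3, 0.9]
finger_gap: 40.1
grip_force: 0.4
```

```bash
python3 g.py
```

```text
t 14.68 jig [-13.36 -50.17  14.85] rot [ 1.800e+02  1.000e-02 -1.474e+01] Fjig [-0.89  0.08  0.86] gap 40.1 grip 0.4
bar 0.56 [ 14.7 -51.6] [ 34.5 116.1] 0.11 xy 0.5/99.5% [[-1.9, -108.5], [31.7, 5.1]]
```

>>> apply_moves(
  rows=[
    [1,0,0,0,0,0],
    [1,0,0,0,0,0],
    [0.6,0,0,0,0,0],
    [0.5,0,0,0,0,0],
    [0,0,0,0,0,0],
  ],
)

```text
time: 15.4
tool_pos: [471.7, 65.3, 14.9]
tcp_rot: [-180.0, -0.0, -14.7]
ft_force: [0.8, -0.1, -0.9]
finger_gap: 39.9
grip_force: 0.1
```

>>> apply_moves(
  rows=[
    [0.4,0,0,0,0,0],
    [0.4,0,0,0,0,0],
    [0.2,0,0,0,0,0],
    [0,0,0,0,0,0],
    [0,0,0,0,0,0],
  ],
)

```text
time: 16.02
tool_pos: [472.6, 65.1, 14.9]
tcp_rot: [-180.0, -0.0, -14.7]
ft_force: [-0.0, -0.3, 0.6]
finger_gap: 40.0
grip_force: 0.4
```

>>> apply_moves(
  rows=[
    [0.4,0,0,0,0,0],
    [0.3,0,0,0,0,0],
    [0.3,0,0,0,0,0],
    [0,0,0,0,0,0],
    [0,0,0,0,0,0],
  ],
)

```text
time: 16.65
tool_pos: [472.8, 65.1, 14.7]
tcp_rot: [180.0, 0.1, -14.7]
ft_force: [-5.3, 2.7, 4.7]
finger_gap: 39.9
grip_force: 3.1
```

>>> apply_moves(
  rows=[
    [0.3,0,0,0,0,0],
    [0.2,0,0,0,0,0],
    [0,0,0,0,0,0],
    [0,0,0,0,0,0],
    [0,0,0,0,0,0],
  ],
)

```text
time: 17.27
tool_pos: [472.8, 65.0, 14.6]
tcp_rot: [180.0, 0.2, -14.7]
ft_force: [-8.3, 1.8, 6.0]
finger_gap: 40.3
grip_force: 4.2
```

```bash
python3 g.py
```

```text
t 17.27 jig [ -9.01 -50.16  14.63] rot [ 1.7998e+02  1.6000e-01 -1.4740e+01] Fjig [-8.48 -0.42  5.97] gap 40.3 grip 4.2
bar 0.62 [ 18.8 -51.7] [115.9  34.3] 89.86 xy 0.5/99.5% [[2.4, -108.7], [32.4, 5.3]]
```

>>> apply_moves(
  rows=[
    [-4,0,0,0,0,0],
    [-12,0,0,0,0,0],
    [0,0,-25,0,0,0],
    [0,0,-25,0,0,0],
    [0,30,0,0,0,0],
  ],
)

```text
time: 18.0
tool_pos: [452.8, 40.5, 67.5]
tcp_rot: [-179.9, -0.3, -14.6]
ft_force: [-0.0, -0.7, -0.4]
finger_gap: 40.1
grip_force: 0.0
```

>>> apply_moves(
  rows=[
    [21,40,0,0,0,0],
    [21,14,0,0,0,0],
    [0,0,10,0,0,0],
    [0,0,0,0,0,0],
    [0,0,0,0,0,0],
  ],
  fingers=0,
)

```text
time: 18.62
tool_pos: [476.9, -22.3, 54.4]
tcp_rot: [-180.0, 0.1, -14.7]
ft_force: [0.4, -0.7, 1.0]
finger_gap: 0.3
grip_force: 0.0
```

```bash
python3 g.py w4.png
```

```text
t 18.62 jig [  17.46 -133.44   54.42] rot [-1.800e+02  7.000e-02 -1.468e+01] Fjig [ 0.53 -0.55  0.99] gap 0.3 grip 0.0
bar 0.78 [ 17.5 -51.6] [ 31.7 116.5] 0.41 xy 0.5/99.5% [[2.2, -109.4], [30.7, 5.0]]
```

View pics/w4.png

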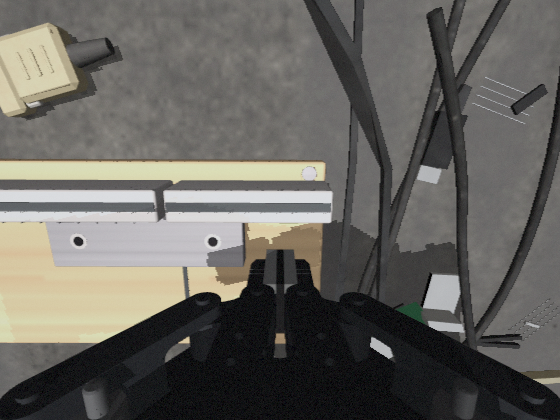

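Bar lies along the fence (px 48–244, row 243); closed fingertips at (280,260) clear of its end. Descend behind it.

>>> apply_moves(
  rows=[
    [0,0,12,0,0,0],
    [0,0,12,0,0,0],
    [0,0,10,0,0,0],
    [0,0,4,0,0,0],
    [0,0,0,0,0,0],
  ],
)

```text
time: 19.35
tool_pos: [477.4, -23.2, 16.4]
tcp_rot: [180.0, 0.1, -14.7]
ft_force: [-0.4, -0.6, 0.2]
finger_gap: 0.3
grip_force: 0.0
```

```bash
python3 -c "
from h import *
st()"
```

```text
t 19.35 jig [  18.2  -134.15   16.37] rot [ 1.7999e+02  6.0000e-02 -1.4740e+01] Fjig [-0.24 -0.66  0.16] gap 0.3 grip 0.0
```

>>> apply_moves(
  rows=[
    [0,-4,0,0,0,0],
    [0,-4,0,0,0,0],
    [0,-4,0,0,0,0],
    [0,-5,0,0,0,0],
    [0,-5,0,0,0,0],
  ],
)

```text
time: 19.98
tool_pos: [483.7, -1.7, 17.1]
tcp_rot: [180.0, -0.0, -14.7]
ft_force: [-0.7, -1.9, 1.5]
finger_gap: 0.1
grip_force: 1.1
```

>>> apply_moves(
  rows=[
    [0,-5,0,0,0,0],
    [0,-5,0,0,0,0],
    [0,-5,0,0,0,0],
    [0,-5,0,0,0,0],
    [0,-4,0,0,0,0],
  ],
)

```text
time: 20.6
tool_pos: [489.7, 21.6, 17.0]
tcp_rot: [180.0, -0.0, -14.7]
ft_force: [-0.4, -2.6, 4.2]
finger_gap: -0.2
grip_force: 2.0
```

```bash
python3 g.py
```

```text
t 20.6 jig [ 18.52 -87.79  17.  ] rot [ 1.800e+02 -1.000e-02 -1.474e+01] Fjig [ 0.26 -2.61  4.22] gap -0.2 grip 2.0
bar 0.59 [ 16.7 -16.7] [ 33.9 117.8] 4.92 xy 0.5/99.5% [[2.4, -71.8], [33.0, 40.4]]
bar 0.31 [ 29.9 -58.2] [ 51.9 200.2] 1.05 xy 0.5/99.5% [[5.5, -157.0], [54.2, 40.9]]
```

>>> apply_moves(
  rows=[
    [0,-4,0,0,0,0],
    [0,-4,0,0,0,0],
    [0,-4,0,0,0,0],
    [0,-4,0,0,0,0],
    [0,-3,0,0,0,0],
  ],
)

```text
time: 21.32
tool_pos: [494.3, 40.0, 16.8]
tcp_rot: [-180.0, 0.0, -14.7]
ft_force: [-0.5, -3.3, 2.0]
finger_gap: 0.3
grip_force: 1.3
```

```bash
python3 g.py w5.png
```

```text
t 21.32 jig [ 18.25 -68.75  16.81] rot [-1.800e+02  1.000e-02 -1.473e+01] Fjig [ 0.36 -3.34  2.04] gap 0.3 grip 1.3
bar 0.83 [15.5  3. ] [ 28.  116.9] 0.17 xy 0.5/99.5% [[2.1, -52.7], [28.8, 59.5]]
```

View pics/w5.png

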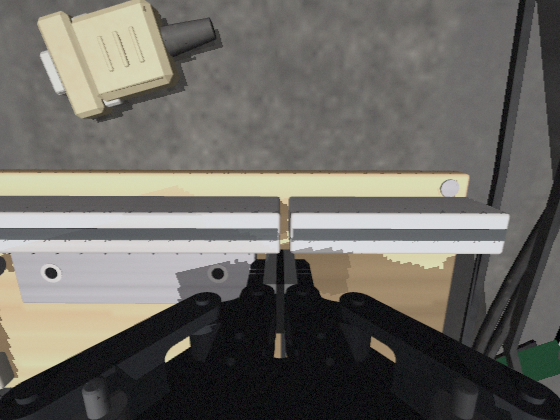

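Bar still flush (front edge row 302 is level), with about 13 mm to the tip. I slow down from here.

>>> apply_moves(
  rows=[
    [0,-2,0,0,0,0],
    [0,-2,0,0,0,0],
    [0,-2,0,0,0,0],
    [0,-2,0,0,0,0],
    [0,-1,0,0,0,0],
  ],
)

```text
time: 22.05
tool_pos: [496.6, 48.6, 16.8]
tcp_rot: [-180.0, 0.0, -14.7]
ft_force: [0.8, -1.1, 0.5]
finger_gap: -0.4
grip_force: 0.5
```

>>> apply_moves(
  rows=[
    [0,-0.4,0,0,0,0],
    [0,-0.4,0,0,0,0],
    [0,-0.4,0,0,0,0],
    [0,-0.4,0,0,0,0],
    [0,0,0,0,0,0],
  ],
)

```text
time: 22.68
tool_pos: [497.0, 50.0, 16.9]
tcp_rot: [-180.0, 0.0, -14.7]
ft_force: [-0.5, -0.9, -0.8]
finger_gap: 0.2
grip_force: 0.2
```

```bash
python3 g.py
```

```text
t 22.68 jig [ 18.28 -58.44  16.87] rot [-180.      0.    -14.74] Fjig [-0.23 -1.04 -0.76] gap 0.2 grip 0.2
bar 0.83 [15.  14.9] [ 28.7 119.5] 0.2 xy 0.5/99.5% [[2.1, -42.3], [28.9, 70.2]]
```

>>> apply_moves(
  rows=[
    [0,-0.3,0,0,0,0],
    [0,-0.3,0,0,0,0],
    [0,-0.2,0,0,0,0],
    [0,0,0,0,0,0],
    [0,0,0,0,0,0],
  ],
)

```text
time: 23.4
tool_pos: [497.3, 50.7, 16.9]
tcp_rot: [-180.0, -0.0, -14.7]
ft_force: [-1.3, -0.2, 0.0]
finger_gap: 0.3
grip_force: 0.2
```

```bash
python3 -c "
from h import *
st()"
```

```text
t 23.4 jig [ 18.32 -57.64  16.91] rot [-180.     -0.    -14.73] Fjig [-1.17 -0.51  0.04] gap 0.3 grip 0.2
```

>>> apply_moves(
  rows=[
    [0,-0.3,0,0,0,0],
    [0,-0.3,0,0,0,0],
    [0,-0.2,0,0,0,0],
    [0,0,0,0,0,0],
    [0,0,0,0,0,0],
  ],
)

```text
time: 24.02
tool_pos: [497.4, 51.5, 16.9]
tcp_rot: [-180.0, 0.0, -14.7]
ft_force: [0.4, -0.8, -1.1]
finger_gap: -0.0
grip_force: 0.2
```

>>> apply_moves(
  rows=[
    [0,-0.3,0,0,0,0],
    [0,-0.3,0,0,0,0],
    [0,-0.2,0,0,0,0],
    [0,0,0,0,0,0],
    [0,0,0,0,0,0],
  ],
)

```text
time: 24.65
tool_pos: [497.7, 52.3, 16.9]
tcp_rot: [-180.0, 0.0, -14.7]
ft_force: [-0.5, -0.6, 0.1]
finger_gap: -0.1
grip_force: 0.2
```

>>> apply_moves(
  rows=[
    [0,-0.3,0,0,0,0],
    [0,-0.3,0,0,0,0],
    [0,-0.1,0,0,0,0],
    [0,0,0,0,0,0],
    [0,0,0,0,0,0],
  ],
)

```text
time: 25.28
tool_pos: [497.8, 52.8, 16.8]
tcp_rot: [180.0, 0.0, -14.7]
ft_force: [-1.0, -2.7, -0.3]
finger_gap: -0.1
grip_force: 1.5
```

>>> apply_moves(
  rows=[
    [0,-0.2,0,0,0,0],
    [0,-0.1,0,0,0,0],
    [0,0,0,0,0,0],
    [0,0,0,0,0,0],
    [0,0,0,0,0,0],
  ],
)

```text
time: 25.9
tool_pos: [497.8, 52.9, 16.9]
tcp_rot: [180.0, 0.0, -14.7]
ft_force: [-1.3, -5.0, -1.1]
finger_gap: 0.3
grip_force: 2.5
```

```bash
python3 g.py
```

```text
t 25.9 jig [ 18.27 -55.38  16.85] rot [ 1.7997e+02  1.0000e-02 -1.4740e+01] Fjig [ 0.01 -5.17 -1.09] gap 0.3 grip 2.5
bar 0.92 [15.2 17. ] [ 28.3 118.3] 0.22 xy 0.5/99.5% [[1.8, -39.4], [28.9, 72.8]]
```

>>> apply_moves(
  rows=[
    [0,-0.1,0,0,0,0],
    [0,0,0,0,0,0],
    [0,0,0,0,0,0],
    [0,0,0,0,0,0],
    [0,0,0,0,0,0],
  ],
)

```text
time: 26.62
tool_pos: [497.8, 53.0, 16.8]
tcp_rot: [180.0, 0.0, -14.7]
ft_force: [-1.8, -4.7, -0.7]
finger_gap: 0.2
grip_force: 2.7
```

>>> apply_moves(
  rows=[
    [0,0,0,0,0,0],
    [0,0,0,0,0,0],
    [0,0,0,0,0,0],
    [0,0,0,0,0,0],
    [0,0,0,0,0,0],
  ],
)

```text
time: 27.25
tool_pos: [497.8, 53.0, 16.8]
tcp_rot: [180.0, 0.0, -14.7]
ft_force: [-0.8, -5.9, -0.3]
finger_gap: 0.2
grip_force: 2.7
```

>>> apply_moves(
  rows=[
    [0,0,0,0,0,0],
    [0,0,0,0,0,0],
    [0,0,0,0,0,0],
    [0,0,0,0,0,0],
    [0,0,0,0,0,0],
  ],
)

```text
time: 27.88
tool_pos: [497.8, 53.0, 16.8]
tcp_rot: [180.0, 0.0, -14.7]
ft_force: [-1.4, -4.8, 0.9]
finger_gap: -0.2
grip_force: 2.7
```

>>> apply_moves(
  rows=[
    [0,0.5,0,0,0,0],
    [0,1,0,0,0,0],
    [0,3,0,0,0,0],
    [0,10,0,0,0,0],
    [0,0,-20,0,0,0],
  ],
)

```text
time: 28.5
tool_pos: [492.3, 38.6, 35.4]
tcp_rot: [179.9, 0.2, -14.8]
ft_force: [-0.0, -0.4, 0.0]
finger_gap: 0.1
grip_force: 0.0
```

>>> apply_moves(
  rows=[
    [0,0,-30,0,0,0],
    [-25,-20,-30,0,0,0],
    [-20,-40,-10,0,0,0],
    [0,0,0,0,0,0],
    [0,0,0,0,0,0],
  ],
)

```text
time: 29.12
tool_pos: [465.9, 108.3, 106.6]
tcp_rot: [180.0, 0.0, -14.7]
ft_force: [0.5, 0.0, 0.7]
finger_gap: -0.0
grip_force: 0.0
```

```bash
python3 g.py w6.png; python3 - <<'E'
from h import *
s,p,d=snap('wrist'); X=cloud(d,cam('wrist',s))@J.T-O
q=X[(d>0)&(abs(X[...,2]-25)<3)&(X[...,0]>-5)&(X[...,0]<40)&(X[...,1]>-60)&(X[...,1]<68)]
for y in range(-40,70,20):
    k=q[abs(q[:,1]-y)<5]; print(y,np.percentile(k[:,0],[1,99]).round(2),np.median(k[:,2]).round(1))
E
python3 - <<'E'
import cv2; a=cv2.imread('pics/w6.png'); print(a.shape)
E
```

```text
t 29.12 jig [-26.82 -10.12 106.63] rot [179.98   0.   -14.69] Fjig [0.49 0.14 0.68] gap -0.0 grip 0.0
bar 0.87 [18.3 15.9] [ 33.2 116. ] 0.19 xy 0.5/99.5% [[1.9, -41.2], [34.9, 72.9]]
-40 [ 2.15 34.92] 25.2
-20 [ 2.19 34.94] 25.3
0 [ 2.14 34.89] 25.2
20 [ 2.07 34.86] 25.2
40 [ 2.04 34.81] 25.3
60 [ 1.96 34.81] 25.3
(420, 560, 3)
```

View pics/w6.png

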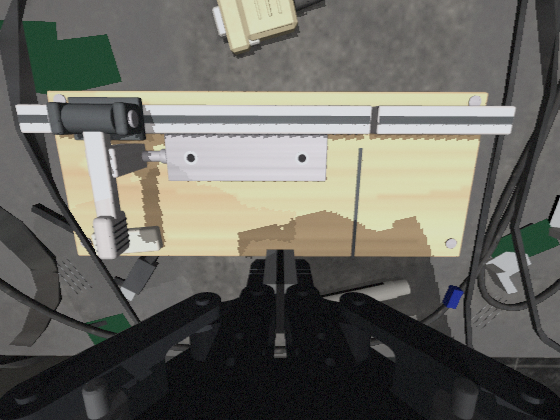

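```bash
python3 - <<'E'
from h import *
s,p,d=snap('wrist'); X=cloud(d,cam('wrist',s))@J.T-O
g=(d>0)
A=g&(abs(X[...,2]-25)<3)&(X[...,0]>-5)&(X[...,0]<36); B=g&(abs(X[...,2]-42)<2.5)&(X[...,0]>30)&(X[...,0]<65)
for n,M in (('bar',A),('fence',B)):
    q=X[M]; ys=np.arange(-36,66,6.); e=[np.percentile(q[abs(q[:,1]-y)<3,0],[3,97]) for y in ys if (abs(q[:,1]-y)<3).sum()>10]
    print(n,np.round(np.mean(e,0),2),'slopes mrad',(np.polyfit(ys,e,1)[0]*1e3).round(2))
st(); plan(j2w([-27,99.4,100]))
E
```

```text
bar [ 2.92 34.24] slopes mrad [-1.02 -1.65]
fence [36.25 53.4 ] slopes mrad [-2.21 -0.55]
t 29.32 jig [-26.8  -10.59 106.23] rot [ 1.7997e+02  6.0000e-02 -1.4810e+01] Fjig [-0.47  0.13 -0.53] gap -0.2 grip 0.0
shift [   0.  -110.     6.2] turn 0
```

>>> apply_moves(
  rows=[
    [0,-30,0,0,0,0],
    [0,-40,0,0,0,0],
    [0,-40,0,0,0,0],
    [0,0,15,0,0,0],
    [0,0,10,0,0,0],
  ],
  fingers=40,
)

```text
time: 29.95
tool_pos: [493.2, 214.1, 80.1]
tcp_rot: [179.9, 0.1, -14.7]
ft_force: [-0.4, -1.1, 0.9]
finger_gap: 40.3
grip_force: 0.0
```

```bash
python3 -c "
from h import *
s=st(); plan(j2w([-27,99.4,41]))"
```

```text
t 29.95 jig [-27.7   99.19  80.1 ] rot [ 1.7991e+02  1.1000e-01 -1.4740e+01] Fjig [-0.06 -1.15  0.89] gap 40.3 grip 0.0
shift [ 0.8 -0.3 39.1] turn 0
```

>>> apply_moves(
  rows=[
    [0.5,0,12,0,0,0],
    [0,0,14,0,0,0],
    [0,0,10,0,0,0],
    [0,0,3,0,0,0],
    [0,0,0,0,0,0],
  ],
)

```text
time: 30.58
tool_pos: [494.4, 215.0, 42.8]
tcp_rot: [180.0, 0.0, -14.7]
ft_force: [-0.1, 0.3, 1.1]
finger_gap: 40.3
grip_force: 0.0
```

>>> apply_moves(
  rows=[
    [0,0,0,0,0,0],
    [0,0,0,0,0,0],
    [0,0,0,0,0,0],
    [0,0,0,0,0,0],
    [0,0,0,0,0,0],
  ],
  fingers=8,
  grip_force=25,
)

```text
time: 31.2
tool_pos: [494.5, 214.0, 43.6]
tcp_rot: [179.9, -0.0, -14.7]
ft_force: [-4.4, -6.4, 5.3]
finger_gap: 11.6
grip_force: 30.1
```

```bash
python3 - <<'E'
from h import *
st()
th=np.linspace(0,1.70,18); P=np.c_[45-72*np.cos(th),60+72*np.sin(th)]; print(np.c_[np.diff(P[:,0]),-np.diff(P[:,1])].round(1).tolist())
E
```

```text
t 31.2 jig [-26.34  99.44  43.56] rot [ 1.7991e+02 -2.0000e-02 -1.4740e+01] Fjig [-2.62 -7.34  5.33] gap 11.6 grip 30.1
[[0.4, -7.2], [1.1, -7.1], [1.8, -7.0], [2.5, -6.8], [3.1, -6.5], [3.8, -6.1], [4.4, -5.7], [4.9, -5.3], [5.4, -4.7], [5.9, -4.2], [6.2, -3.6], [6.6, -2.9], [6.8, -2.3], [7.0, -1.6], [7.1, -0.9], [7.2, -0.1], [7.2, 0.6]]
```

>>> apply_moves(
  rows=[
    [0.2,0,-3.6,0,0,0],
    [0.2,0,-3.6,0,0,0],
    [1.1,0,-7.1,0,0,0],
    [1.8,0,-7.0,0,0,0],
    [2.5,0,-6.8,0,0,0],
  ],
)

```text
time: 31.82
tool_pos: [499.2, 212.7, 70.6]
tcp_rot: [179.9, 0.1, -14.7]
ft_force: [0.3, -5.0, -8.8]
finger_gap: 11.8
grip_force: 27.6
```

```bash
python3 -c "
from h import *
st()"
```

```text
t 31.82 jig [-21.45  99.36  70.56] rot [ 1.7989e+02  9.0000e-02 -1.4740e+01] Fjig [ 1.61 -4.72 -8.78] gap 11.8 grip 27.6
```

>>> apply_moves(
  rows=[
    [3.1,0,-6.5,0,0,0],
    [3.8,0,-6.1,0,0,0],
    [4.4,0,-5.7,0,0,0],
    [4.9,0,-5.3,0,0,0],
    [5.4,0,-4.7,0,0,0],
  ],
)

```text
time: 32.45
tool_pos: [519.3, 207.4, 98.5]
tcp_rot: [179.9, 0.2, -14.7]
ft_force: [-3.3, -3.7, -6.7]
finger_gap: 11.2
grip_force: 26.8
```

>>> apply_moves(
  rows=[
    [5.9,0,-4.2,0,0,0],
    [6.2,0,-3.6,0,0,0],
    [6.6,0,-2.9,0,0,0],
    [6.8,0,-2.3,0,0,0],
    [7.0,0,-1.6,0,0,0],
  ],
)

```text
time: 33.08
tool_pos: [550.7, 199.1, 113.4]
tcp_rot: [179.9, 0.2, -14.7]
ft_force: [-6.0, -6.1, -2.4]
finger_gap: 11.6
grip_force: 26.6
```

```bash
python3 -c "
from h import *
st()"
```

```text
t 33.08 jig [ 31.77  99.46 113.39] rot [179.85   0.22 -14.73] Fjig [-4.25 -7.48 -2.37] gap 11.6 grip 26.6
```

>>> apply_moves(
  rows=[
    [6,0,-0.7,0,0,0],
    [5,0,-0.1,0,0,0],
    [4,0,0.3,0,0,0],
    [2,0,0.2,0,0,0],
    [0,0,0,0,0,0],
  ],
)

```text
time: 33.7
tool_pos: [567.9, 194.6, 114.4]
tcp_rot: [179.9, 0.1, -14.7]
ft_force: [-5.8, -7.2, 2.1]
finger_gap: 11.5
grip_force: 27.2
```

```bash
python3 -c "
from h import *
st()"
```

```text
t 33.7 jig [ 49.55  99.55 114.44] rot [ 1.7988e+02  1.2000e-01 -1.4740e+01] Fjig [-3.77 -8.5   2.07] gap 11.5 grip 27.2
```

>>> apply_moves(
  rows=[
    [2,0,0.2,0,0,0],
    [2,0,0.2,0,0,0],
    [1,0,0.2,0,0,0],
    [1,0,0.2,0,0,0],
    [0,0,0,0,0,0],
  ],
)

```text
time: 34.33
tool_pos: [573.7, 193.0, 113.8]
tcp_rot: [179.9, 0.1, -14.7]
ft_force: [-6.0, -7.0, 1.8]
finger_gap: 11.2
grip_force: 27.6
```

>>> apply_moves(
  rows=[
    [0.8,0,0.2,0,0,0],
    [0.7,0,0.2,0,0,0],
    [0.5,0,0,0,0,0],
    [0,0,0,0,0,0],
    [0,0,0,0,0,0],
  ],
)

```text
time: 34.95
tool_pos: [575.6, 192.5, 113.6]
tcp_rot: [179.9, 0.1, -14.7]
ft_force: [-6.7, -7.2, 3.6]
finger_gap: 11.6
grip_force: 27.6
```

```bash
python3 -c "
from h import *
st()"
```

```text
t 34.95 jig [ 57.53  99.56 113.55] rot [ 1.7988e+02  1.1000e-01 -1.4740e+01] Fjig [-4.62 -8.67  3.62] gap 11.6 grip 27.6
```

>>> apply_moves(
  rows=[
    [0.5,0,0.1,0,0,0],
    [0.5,0,0.1,0,0,0],
    [0.4,0,0,0,0,0],
    [0,0,0,0,0,0],
    [0,0,0,0,0,0],
  ],
)

```text
time: 35.58
tool_pos: [576.9, 192.2, 113.3]
tcp_rot: [179.9, 0.1, -14.7]
ft_force: [-6.3, -7.6, 2.6]
finger_gap: 11.4
grip_force: 27.7
```

```bash
python3 -c "
from h import *
st()"
```

```text
t 35.58 jig [ 58.87  99.53 113.31] rot [ 1.7988e+02  1.2000e-01 -1.4740e+01] Fjig [-4.15 -8.97  2.59] gap 11.4 grip 27.7
```

>>> apply_moves(
  rows=[
    [0.5,0,0.1,0,0,0],
    [0.5,0,0.1,0,0,0],
    [0.5,0,0.1,0,0,0],
    [0,0,0,0,0,0],
    [0,0,0,0,0,0],
  ],
)

```text
time: 36.2
tool_pos: [578.4, 191.8, 113.0]
tcp_rot: [179.9, 0.1, -14.7]
ft_force: [-6.7, -7.1, 2.7]
finger_gap: 11.3
grip_force: 27.7
```

```bash
python3 -c "
from h import *
st()"
```

```text
t 36.2 jig [ 60.45  99.55 112.98] rot [ 1.7988e+02  1.0000e-01 -1.4740e+01] Fjig [-4.65 -8.6   2.69] gap 11.3 grip 27.7
```

>>> apply_moves(
  rows=[
    [0.5,0,0.1,0,0,0],
    [0.5,0,0.1,0,0,0],
    [0.4,0,0.1,0,0,0],
    [0,0,0,0,0,0],
    [0,0,0,0,0,0],
  ],
)

```text
time: 36.83
tool_pos: [579.8, 191.4, 112.7]
tcp_rot: [179.9, 0.1, -14.7]
ft_force: [-5.9, -6.8, 2.9]
finger_gap: 11.5
grip_force: 27.8
```

```bash
python3 - <<'E'
from h import *
st()
s,p,d=snap('wrist'); X=cloud(d,cam('wrist',s))@J.T-O
for n in ['tab','stop_face']: print(n,[(w2j(o['xyz']).round(1).tolist(),round(o['confidence'],2)) for o in models.place_of(n,'wrist')][:2])
# paddle underside direction: points of arm/paddle between y 90..110
q=X[(d>0)&(X[...,1]>92)&(X[...,1]<108)&(X[...,2]>70)&(X[...,0]<70)]
for x in range(-10,70,8):
    k=q[abs(q[:,0]-x)<4]; print(x,len(k),np.percentile(k[:,2],[5,50,95]).round(1) if len(k) else '')
E
```

```text
t 36.83 jig [ 61.83  99.55 112.72] rot [ 1.7988e+02  1.1000e-01 -1.4740e+01] Fjig [-4.01 -8.06  2.95] gap 11.5 grip 27.8
tab [([49.1, 101.8, 135.0], 0.6), ([-2.1, -1.3, -2.1], 0.55)]
stop_face [([5.7, 89.7, 84.7], 0.82)]
-10 0 
-2 0 
6 3 [96.3 96.7 97.4]
14 0 
22 0 
30 0 
38 75 [144.4 145.9 146.6]
46 548 [ 74.6 145.8 146.9]
54 1168 [ 79.8 144.9 159.2]
62 1164 [121.8 140.  159.1]
```

```bash
python3 - <<'E'
from h import *
s,p,d=snap('wrist','w7.png'); X=cloud(d,cam('wrist',s))@J.T-O
g=(d>0)&(X[...,2]>70)&(X[...,2]<125)&(X[...,1]<125)&(X[...,1]>65)&(X[...,0]<30)
v,u=np.nonzero(g); q=X[g]; print(len(q), u.min(),u.max(),v.min(),v.max()) if len(q) else 0
k=q[q[:,1]<89]; print('screw',len(k),np.percentile(k,[2,50,98],axis=0).round(1)) if len(k) else 0
c=models.cut_out('tab','wrist')
if c: m=c[0]['pixels']&(d>0); print(c[0]['confidence'],np.percentile(X[m],[2,50,98],axis=0).round(1)); v,u=np.nonzero(m); print(u.min(),u.max(),v.min(),v.max())
E
```

```text
51 260 299 333 343
screw 1 [[ 3.5 88.7 92.3]
 [ 3.5 88.7 92.3]
 [ 3.5 88.7 92.3]]
0.78 [[ 41.5  93.9  61.1]
 [ 52.1 101.3 138.5]
 [ 60.8 110.  146.9]]
260 300 242 347
```

View pics/w7.png

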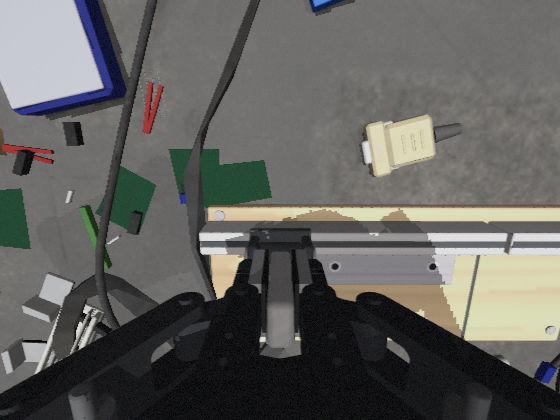

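>>> apply_moves(
  rows=[
    [0,0,0,0,0,0],
    [0,0,0,0,0,0],
    [0,0,-15,0,0,0],
    [0,0,-25,0,0,0],
    [0,0,-25,0,0,0],
  ],
  fingers=40,
)

```text
time: 37.7
tool_pos: [581.0, 192.6, 179.3]
tcp_rot: [-180.0, -0.1, -14.7]
ft_force: [1.0, -0.1, 0.1]
finger_gap: 40.1
grip_force: 0.0
```

>>> apply_moves(
  rows=[
    [-5,25,0,0,0,0],
    [-10,40,0,0,0,0],
    [-20,30,0,0,0,0],
    [0,0,0,0,0,0],
    [0,0,0,0,0,0],
  ],
)

```text
time: 38.33
tool_pos: [523.6, 109.7, 178.6]
tcp_rot: [-179.9, -0.1, -14.7]
ft_force: [0.1, -0.1, 0.1]
finger_gap: 40.2
grip_force: 0.0
```

```bash
python3 g.py w8.png; python3 - <<'E'
from h import *
s,p,d=snap('wrist'); X=cloud(d,cam('wrist',s))@J.T-O
g=(d>0)&(X[...,2]>70)&(X[...,2]<160)&(X[...,1]<125)&(X[...,1]>65)&(X[...,0]<85)&(X[...,0]>-20)
q=X[g]
for n,k in (('screw',q[(q[:,1]<88)&(q[:,0]<25)]),('paddle',q[(abs(q[:,1]-100)<6)&(q[:,0]<35)]),('tabtop',q[q[:,2]>140])):
    if len(k): print(n,len(k),np.percentile(k,[2,50,98],axis=0).round(1).tolist())
k=q[(abs(q[:,1]-100)<6)&(q[:,2]>90)]
for x in range(0,72,6):
    a=k[abs(k[:,0]-x)<3]; print(x,len(a),np.percentile(a[:,2],[5,50,95]).round(1) if len(a) else '')
for n in ['tab','stop_face']: print(n,[(w2j(o['xyz']).round(1).tolist(),round(o['confidence'],2)) for o in models.place_of(n,'wrist')][:2])
E
```

```text
t 38.33 jig [ 28.59   6.16 178.59] rot [-1.7993e+02 -1.2000e-01 -1.4750e+01] Fjig [ 0.09 -0.11  0.06] gap 40.2 grip 0.0
bar 0.68 [16.5 15.9] [ 31.  115.6] 0.14 xy 0.5/99.5% [[1.4, -40.7], [31.8, 72.7]]
screw 221 [[1.5, 73.8, 86.5], [6.9, 79.4, 91.9], [10.7, 87.7, 94.7]]
paddle 646 [[2.5, 94.2, 95.1], [18.8, 100.0, 96.8], [34.4, 105.8, 98.5]]
tabtop 818 [[40.1, 94.3, 140.5], [50.6, 98.7, 145.4], [60.5, 105.6, 147.1]]
0 25 [96.3 97.5 98.8]
6 112 [96.6 97.6 98.6]
12 108 [96.2 97.2 98.1]
18 123 [95.7 96.9 97.9]
24 115 [95.7 96.5 97.7]
30 122 [95.1 96.2 97.3]
36 127 [ 94.8  95.8 114.9]
42 341 [ 95.4 141.5 147. ]
48 496 [ 96.1 137.  146.7]
54 432 [ 98.2 140.9 146.5]
60 287 [124.1 141.6 145.9]
66 0 
tab [([50.2, 99.2, 134.8], 0.85)]
stop_face [([4.4, 88.7, 87.3], 0.96), ([118.8, -2.8, -1.0], 0.52)]
```

View pics/w8.png

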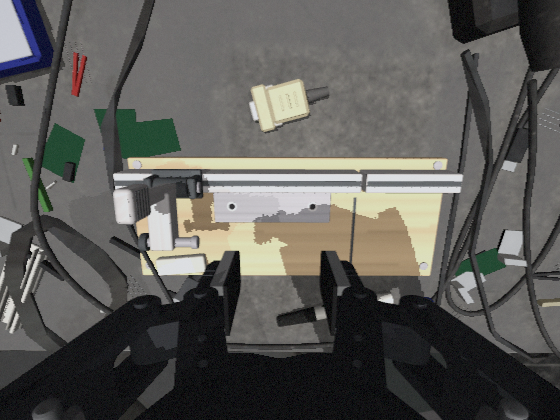

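Bar undisturbed: centre (16.5, 15.9), +y end about 73. The stop stands at roughly 1.62 rad, just past upright. I'll nudge the tab from its front with closed fingers to take it to the end of travel.

>>> apply_moves(
  rows=[
    [-11,-33,0,0,0,0],
    [0,-40,0,0,0,0],
    [0,-20,0,0,0,0],
    [0,0,15,0,0,0],
    [0,0,20,0,0,0],
  ],
  fingers=0,
)

```text
time: 39.2
tool_pos: [535.7, 201.5, 140.9]
tcp_rot: [180.0, -0.0, -14.7]
ft_force: [0.6, 0.7, -0.1]
finger_gap: -0.2
grip_force: 0.0
```

>>> apply_moves(
  rows=[
    [0,0,16,0,0,0],
    [0,0,4,0,0,0],
    [0,0,0,0,0,0],
    [3,0,0,0,0,0],
    [3,0,0,0,0,0],
  ],
)

```text
time: 39.83
tool_pos: [542.4, 200.6, 123.1]
tcp_rot: [-180.0, -0.1, -14.7]
ft_force: [0.4, -0.5, 0.2]
finger_gap: 0.1
grip_force: 0.0
```

```bash
python3 -c "
from h import *
st()"
```

```text
t 39.83 jig [ 23.31  98.79 123.1 ] rot [-1.7996e+02 -8.0000e-02 -1.4740e+01] Fjig [ 0.47 -0.37  0.22] gap 0.1 grip 0.0
```

>>> apply_moves(
  rows=[
    [1.5,0,0,0,0,0],
    [1.5,0,0,0,0,0],
    [1.5,0,0,0,0,0],
    [1.5,0,0,0,0,0],
    [0,0,0,0,0,0],
  ],
)

```text
time: 40.45
tool_pos: [547.3, 199.1, 122.2]
tcp_rot: [180.0, 0.0, -14.7]
ft_force: [-1.1, 0.1, 0.7]
finger_gap: 0.1
grip_force: 0.6
```

>>> apply_moves(
  rows=[
    [1,0,0,0,0,0],
    [1,0,0,0,0,0],
    [0.5,0,0,0,0,0],
    [0,0,0,0,0,0],
    [0,0,0,0,0,0],
  ],
)

```text
time: 41.08
tool_pos: [549.8, 198.4, 122.2]
tcp_rot: [-180.0, -0.0, -14.7]
ft_force: [0.2, -0.1, 0.5]
finger_gap: 0.0
grip_force: 0.5
```

```bash
python3 -c "
from h import *
st()"
```

```text
t 41.08 jig [ 31.07  98.59 122.16] rot [-1.800e+02 -1.000e-02 -1.474e+01] Fjig [ 0.21 -0.09  0.51] gap 0.0 grip 0.5
```

>>> apply_moves(
  rows=[
    [1,0,0,0,0,0],
    [1,0,0,0,0,0],
    [0.5,0,0,0,0,0],
    [0,0,0,0,0,0],
    [0,0,0,0,0,0],
  ],
)

```text
time: 41.7
tool_pos: [552.2, 197.8, 122.2]
tcp_rot: [180.0, -0.0, -14.7]
ft_force: [-0.7, 0.3, 0.6]
finger_gap: 0.2
grip_force: 0.5
```

>>> apply_moves(
  rows=[
    [1,0,0,0,0,0],
    [1,0,0,0,0,0],
    [0,0,0,0,0,0],
    [0,0,0,0,0,0],
    [0,0,0,0,0,0],
  ],
)

```text
time: 42.32
tool_pos: [553.4, 197.5, 122.1]
tcp_rot: [180.0, 0.1, -14.7]
ft_force: [-4.6, 1.3, 3.9]
finger_gap: -0.0
grip_force: 3.0
```

>>> apply_moves(
  rows=[
    [1,0,0,0,0,0],
    [0.5,0,0,0,0,0],
    [0,0,0,0,0,0],
    [0,0,0,0,0,0],
    [0,0,0,0,0,0],
  ],
)

```text
time: 42.95
tool_pos: [553.7, 197.4, 122.1]
tcp_rot: [180.0, 0.2, -14.7]
ft_force: [-11.5, 1.3, 6.8]
finger_gap: -0.1
grip_force: 6.5
```

```bash
python3 -c "
from h import *
st()"
```

```text
t 42.95 jig [ 35.08  98.64 122.06] rot [179.96   0.23 -14.71] Fjig [-11.42  -1.7    6.78] gap -0.1 grip 6.5
```

Hard end of travel felt (11 N). Retreat, check, hand in.

>>> apply_moves(
  rows=[
    [-3,0,0,0,0,0],
    [-12,0,0,0,0,0],
    [0,0,-25,0,0,0],
    [0,0,-35,0,0,0],
    [0,30,0,0,0,0],
  ],
)

```text
time: 43.58
tool_pos: [535.3, 173.2, 186.0]
tcp_rot: [-179.8, -0.3, -14.6]
ft_force: [-0.6, 0.1, -0.2]
finger_gap: -0.2
grip_force: 0.0
```

>>> apply_moves(
  rows=[
    [0,40,0,0,0,0],
    [-10,30,0,0,0,0],
    [0,0,0,0,0,0],
    [0,0,0,0,0,0],
    [0,0,0,0,0,0],
  ],
)

```text
time: 44.2
tool_pos: [506.2, 107.3, 182.2]
tcp_rot: [-180.0, -0.0, -14.7]
ft_force: [0.3, 0.4, -0.2]
finger_gap: -0.1
grip_force: 0.0
```

```bash
python3 g.py; python3 - <<'E'
from h import *
s,p,d=snap('wrist'); X=cloud(d,cam('wrist',s))@J.T-O
g=(d>0)&(X[...,2]>85)&(X[...,2]<160)&(abs(X[...,1]-100)<6)&(X[...,0]<38)&(X[...,0]>3)
q=X[g]; print('paddle slope',np.polyfit(q[:,0],q[:,2],1))
q=X[(d>0)&(X[...,2]>135)&(abs(X[...,1]-100)<8)&(X[...,0]<90)&(X[...,0]>30)]; print('tabtop',np.percentile(q,[2,50,98],axis=0).round(1).tolist())
E
```

```text
t 44.2 jig [ 12.39  -0.64 182.23] rot [-1.7998e+02 -1.0000e-02 -1.4690e+01] Fjig [ 0.22  0.46 -0.19] gap -0.1 grip 0.0
bar 0.81 [17.6 16.1] [ 32.  116.3] 0.28 xy 0.5/99.5% [[1.7, -41.2], [33.0, 73.1]]
paddle slope [ -0.17815283 103.8072398 ]
tabtop [[48.9, 94.3, 135.6], [59.5, 97.8, 143.8], [69.7, 105.4, 146.7]]
```

Paddle slope is 0.178, so the stop is at 1.75 rad, fully up. The bar is unmoved and nothing is touching it.

```bash
python3 -c "
from h import *
print(job.hand_in())"
```

```text
the job is handed in; nothing more can be done
None
```

I gauged the bar and handed the job in at about 44 s. The stop went fully home, the bar was pushed flush along the fence and held at about 5 N on the screw tip for about 2 s. The stop is now fully up at 1.75 rad (a second push was needed, as the first flip only reached about 1.62), and the last look showed the bar unmoved.

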